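Press the two balls home in the free wells of the hall ball basket

TASK

Put the two white balls away in the green ball basket, one to a well: lay each in the mouth of a well and push it down between the sprung studs until it stands on the bare floor of the well. Two of the four wells still have a filler block at the bottom, so find the two that are free, and leave the fillers' wells without a ball. Push with no more force than it takes, never hard against the floor, and leave the wooden bails and the other things on the shelf where they are.

Things in the scene. Friction and masses are not known exactly. Their poses are not given: they have to be found in the camera images.
- basket: green plastic ball basket fixed to the shelf, 196 mm (its x) by 176 mm (its y), walls 50 mm high; origin: centre of its underside. 2 x 2 open square wells, each 68 x 68 mm, floor 6 mm above the underside. Two of the four hold a green filler block (60 x 60 x 24 mm) on the floor, so that a ball there stops 24 mm too high; which two is not reported: look or feel
- mouth_0 (a point): centre of the mouth of well_0 at the height of its sprung studs, 56 mm above the underside. In every well the two walls facing along the basket's x have a tower (36 mm wide in y, 66 mm high) with two steel studs (10 mm round noses, 24 mm apart in y) that stand 9 mm into the well and spring back when pushed. A ball laid in the mouth rests on them, its centre 74 mm above the underside
- well_0 (a point): centre of the bare floor of the basket's well at its -x, -y corner, 6 mm above the underside (also if a filler, top 24 mm higher, covers it); axes as the basket's
- well_1 (a point): centre of the bare floor of the basket's well at its -x, +y corner, 6 mm above the underside (also if a filler, top 24 mm higher, covers it); axes as the basket's
- well_2 (a point): centre of the bare floor of the basket's well at its +x, -y corner, 6 mm above the underside (also if a filler, top 24 mm higher, covers it); axes as the basket's
- well_3 (a point): centre of the bare floor of the basket's well at its +x, +y corner, 6 mm above the underside (also if a filler, top 24 mm higher, covers it); axes as the basket's
- ball_a: hard white ball, 64 mm diameter, 0.15 kg; origin: its centre. Starts in the ring (44 mm wide, 9 mm high) of a white coaster (90 mm wide, 4 mm thick), centre 36 mm above the shelf. The two are alike. Pushed down in a well it drags between the studs with several newtons all the way and does not fall by itself; home on the bare floor its centre is 38 mm and its top 70 mm above the basket's underside
- ball_b: hard white ball, 64 mm diameter, 0.15 kg; origin: its centre. Starts in the ring (44 mm wide, 9 mm high) of a white coaster (90 mm wide, 4 mm thick), centre 36 mm above the shelf. The two are alike. Pushed down in a well it drags between the studs with several newtons all the way and does not fall by itself; home on the bare floor its centre is 38 mm and its top 70 mm above the basket's underside
- bail_0: bystander: turned wooden cricket bail lying flat, 108 mm long (its x), 16 mm thick; origin: centre of its underside
- bail_1: bystander: turned wooden cricket bail lying flat, 108 mm long (its x), 16 mm thick; origin: centre of its underside
- bail_2: bystander: turned wooden cricket bail lying flat, 108 mm long (its x), 16 mm thick; origin: centre of its underside
- bail_3: bystander: turned wooden cricket bail lying flat, 108 mm long (its x), 16 mm thick; origin: centre of its underside
- key_jar: bystander: heavy blue ceramic jar, 90 mm wide, 70 mm high; origin: centre of its underside
- polish_can: bystander: heavy upright can, 60 mm wide, 130 mm high; origin: centre of its underside
There are look-alikes about, which are no part of the job. Leave any purple or yellow look-alike of the ball_b alone.

How it is judged:
By the outcome, as a careful person would: the job done as asked, in the order asked, and still so for the second after the job is handed in, with the robot touching nothing.
It also fails if it takes over 72 s, if anything falls off the work surface, if the arm or the gripper's body presses on something with over 40 N, if the wrist force passes 120 N, or if a joint passes its speed limit or range.

ROBOT

A 6-joint arm with a two-finger parallel gripper is mounted at the origin on the work surface. World frame = base frame: x ahead of the robot, y to its left, z up, the work surface at z = 0. Lengths are in m, angles in rad, forces in N, time in s.
With the tool pointing down it reaches from about 0.35 to 0.775 m from the base axis. Payload 5.5 kg.
Tool frame: the origin (TCP) lies on the centre line of the jaws, within the pads' length; the fingertips stand 11 mm ahead of it and the grasp point (between the pads) lies 8 mm behind it; z points along the fingers, y is the line along which they close (so a half turn about z gives the same grasp; the last joint's range is limited). The gripper opens to 85 mm and grips with 20 to 120 N. Pads are 22 mm wide; open, the fingers measure 114 mm over their backs; the gripper's body (76 mm by 85 mm) begins 54 mm behind the grasp point. The pads swing forward as they close: fully open they stand 13 mm farther back than shut.
Start: joints at [-1.434, 0.313, 0.046, 1.304, 0, 1.431], TCP at [0.157, -0.553, 0.242] pointing down, gripper open.
Joint ranges: [-2.76, 2.76], [-0.86, 1.69], [-1.03, 1.26], [-2.2, 2.34], [-1.47, 1.5], [-3.14, 3.14]. Speed limits (rad/s): [2.57, 2.57, 3.14, 3.14, 3.14, 3.14].

INTERFACE

Orientations are given as a unit quaternion [w, x, y, z].
In Python, from workcell import env, viewer, order, models gives the robot as it stands.
- The arm moves only by the tool drive_tool, never from a script. Its argument "series" is a list that holds one entry, the list of rows, each a list of 6 numbers: the shift along the tool's x, y, z each as a share of 120 mm, from -1 to 1, then the turn, a rotation vector about the tool's x, y, z each as a share of 180 degrees, from -1 to 1. A call has 1 to 20 rows; each row shifts and turns the commanded pose from where the row before left it, along the tool's axes as they then stand; what a row does not reach is not made up. A row lasts 1/8 s, in which the tool goes at most 62.5 mm and 10.7 degrees, less where a joint would pass 70% of its speed; a pose out of reach is approached as far as the arm can. A call with a number of a shift or a turn outside -1 to 1 is refused whole. A call with a gripper value outside its range is refused whole. "jaw" is the opening, from -1 (shut) to 1 (fully open), set as the call begins (left out, the last holds). The fingers move at their own pace and stop on an object; "grip_force" is the grip in N (left out, the last holds). Time passes only in rows, so rows that do not move let the fingers close. It gives the time, the measured TCP pose, the force, the opening and the grip force at its end, in the units of the state.
- env.get_state(): the state, without advancing time (a new reading comes with each control period).
- viewer.read_camera(name): name is "side" or "top"; returns the picture (400x640x3 uint8, red, green, blue); there is no depth.
- viewer.camera_info(name): a dict with "intrinsics" (3x3 intrinsics, pixels), "R" (3x3) and "t" (3): a world point X has camera coordinates R X + t. Camera axes: x right, y down, z forward; pixel columns grow to the right and rows downward; lengths in m; the calibration is good to about 2 mm. A picture is of the moment at which its call begins. camera_info takes no time and is no camera call.
- order.hand_in(): hands the job in; it is judged then, once.
Trained networks look in the newest picture that a camera, given by its name, has taken for a name from the list of things; names that differ only in an ending like _2 or _b are one class to them, and where a whole thing is asked for, a point or a joint stands for the part that bears it (a point fixed in the world has none). Each returns a list of dicts, best first, with "score" (0 to 1); they miss things now and then, are a little off and sometimes report something else, mostly with a low value. They report only what shows in the picture. A call takes as long as a camera call. They do not tell look-alikes from the thing itself.
- models.silhouettes(label, camera): "region" (400x640 bool, what is visible of it) and "location" ([column, row] in pixels, amid what is visible of it).
The state is a dict: "clock": time; "joint_pos": joint angles; "qvel": joint speeds; "tau": joint torques, N m; "tcp_pos": TCP position; "orientation": TCP orientation; "wrist_force": force on the tool from outside, world axes, zero at the start; "ft_torque": the same for the moment, N m; "finger_gap": finger opening in m; "grip_force": force on a finger pad.
Only numpy, scipy, OpenCV 4.12 (cv2) and the standard library are available. Lean on these libraries where they do the work, as an engineer would, in place of code of your own. Each camera call takes 0.05 s, during which the arm holds its last target. There are 200 camera calls.

## Working session

There is one attempt and no reset: what is moved stays moved. The work goes in short steps, Python scripts to look and compute and a tool call to move; the robot and the scene stay as the last step left them, time stands still between calls to the robot, and variables do not carry over. Pictures are saved under pics/ and viewed, at most 10 in all, crops included, and the job is handed in when it is done.

Besides the shell and the picture viewer there is one more tool, called as name(argument=value, ...), one argument or row to a line, values as JSON. drive_tool: Moves the arm, as the interface text tells. Its arguments: {"type":"object","properties":{"series":{"type":"array"},"jaw":{"type":"number"},"grip_force":{"type":"number"}},"required":["series"]}

```bash
ls; mkdir -p pics
cat > h.py <<'E'
import numpy as np,cv2
from workcell import env,viewer,order,models
def snap(c,f=None):
    im=viewer.read_camera(c)
    if f: cv2.imwrite('pics/'+f,im[:,:,::-1])
    return im
def ray(c,uv):
    i=viewer.camera_info(c);K,R,t=[np.array(i[k]) for k in('intrinsics','R','t')]
    return -R.T@t, R.T@np.linalg.inv(K)@np.array([uv[0],uv[1],1.])
def at(c,uv,z):
    o,d=ray(c,uv);return o+d*(z-o[2])/d[2]
def proj(c,X):
    i=viewer.camera_info(c);p=np.array(i['intrinsics'])@(np.array(i['R'])@np.array(X)+np.array(i['t']));return p[:2]/p[2]
E
python3 - <<'E'
from h import *
a=snap('top','t0.png');b=snap('side','s0.png')
for c in('top','side'):
    print(c,ray(c,(320,200)))
    for n in('ball_a','basket','coaster','well_0','bail_0','key_jar','polish_can'):
        try:
            for d in models.silhouettes(n,c): print(c,n,round(d['score'],2),np.round(d['location']),d['region'].sum())
        except Exception as e: print(n,e)
print(env.get_state())
E
```

```text
pics
top (array([ 0.33657402, -0.02048945,  1.12980425]), array([ 0.17992866, -0.0085099 , -0.98365548]))
top ball_a 0.9 [412. 310.] 648
top ball_a 0.89 [173. 200.] 596
top ball_a 0.83 [473. 270.] 606
top ball_a 0.64 [419. 250.] 606
top basket 0.97 [314. 175.] 4234
coaster it knows: bail, ball, basket, key_jar, mouth, polish_can, well
top well_0 0.65 [313. 179.] 4178
top well_0 0.65 [164. 141.] 1331
top well_0 0.22 [469. 140.] 1014
top bail_0 0.83 [336. 262.] 204
top bail_0 0.74 [310. 109.] 238
top bail_0 0.6 [234. 100.] 222
top bail_0 0.49 [268. 262.] 246
top key_jar 0.84 [165. 142.] 1357
top polish_can 0.58 [467. 142.] 1067
side (array([0.19186574, 0.71653442, 1.03214225]), array([ 0.29195037, -0.57854221, -0.7616544 ]))
side ball_a 0.91 [403. 163.] 398
side ball_a 0.7 [262. 316.] 708
side ball_a 0.67 [448. 187.] 361
side basket 0.67 [310. 209.] 4218
coaster it knows: bail, ball, basket, key_jar, mouth, polish_can, well
side well_0 0.76 [312. 210.] 4169
side bail_0 0.74 [389. 224.] 210
side bail_0 0.71 [367. 271.] 268
side bail_0 0.61 [203. 240.] 182
side bail_0 0.61 [247. 193.] 20
[... 167 characters left out ...]
': array([-1.43360569e+00,  3.13150153e-01,  4.61123971e-02,  1.30358250e+00,
       -1.99382910e-05,  1.43118972e+00]), 'qvel': array([ 7.23678051e-05, -4.95708078e-04,  3.92601790e-04, -3.45165019e-03,
        1.84915872e-04,  2.04151536e-03]), 'tau': array([-1.71870772e-03, -4.80292654e+01,  2.98746961e+01, -5.23347705e-05,
       -1.64152548e-04, -4.78701025e-07]), 'tcp_pos': array([ 0.15712246, -0.55317008,  0.24235665]), 'orientation': array([ 8.80241656e-05,  9.90438184e-01,  1.37957221e-01, -1.00754845e-05]), 'wrist_force': array([-0.26142055, -0.70863731, -0.41527708]), 'ft_torque': array([-0.02886627,  0.00263676, -0.01607745]), 'grip_force': 0.0, 'finger_gap': 0.08532793239634018}
```

Run:
```python
from h import *
a=cv2.imread('pics/t0.png');b=cv2.imread('pics/s0.png')
cv2.imwrite('pics/t1.png',cv2.resize(a[60:360,120:520],None,fx=2,fy=2,interpolation=2))
cv2.imwrite('pics/s1.png',cv2.resize(b[80:360,150:550],None,fx=2,fy=2,interpolation=2))
```

```text
(no output)
```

View pics/t1.png

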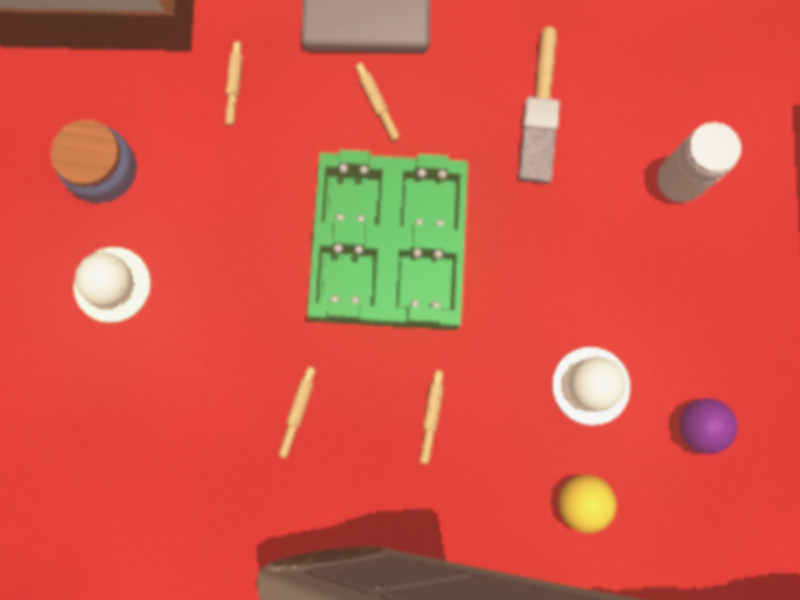

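View pics/s1.png

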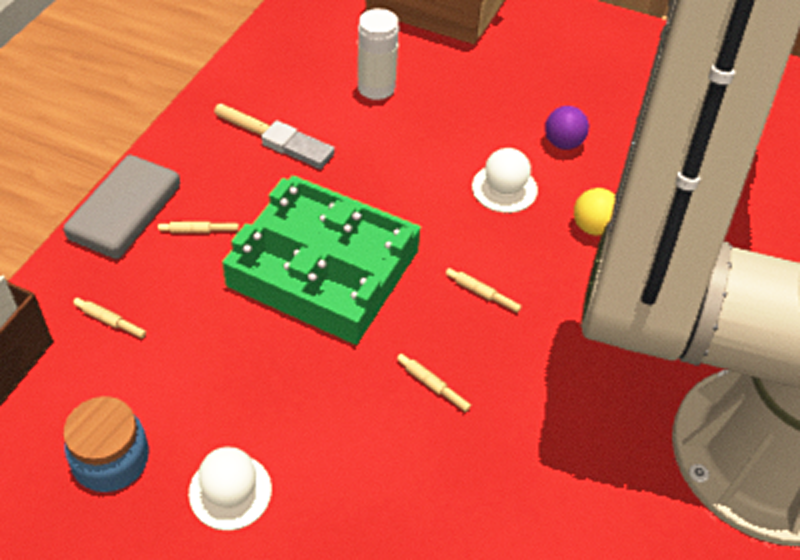

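Candidates in the top view: white (173,200), white (419,250), purple (473,270), yellow (412,310). I choose the two white ones, both standing on white coasters. The basket is near (314,180), slightly turned. Next I fit the poses and take a close crop of the wells.

Run:
```python
from h import *
from scipy.optimize import least_squares
# balls: triangulate
def loc(c):
    return [(d['location'],d['region']) for d in models.silhouettes('ball_a',c)]
T=snap('top');
a={}
for c in('top','side'):
    im=snap(c) if c=='side' else T
    for l,r in loc(c):
        m=cv2.minEnclosingCircle(np.argwhere(r)[:,::-1].astype(np.float32))
        col=im[r].mean(0).round()
        print(c,np.round(l,1),np.round(m[0],1),round(m[1],1),col,at(c,l,.036).round(4), at(c,m[0],.036).round(4))
# basket fit: outline of silhouette (top) -> corners
d=models.silhouettes('basket','top')[0]
# top-face outer rectangle + bottom rectangle hull IoU fit in both cams
regs={c:models.silhouettes('basket',c)[0]['region'] for c in('top','side')}
def mask(c,p):
    x,y,th=p;R=np.array([[np.cos(th),-np.sin(th)],[np.sin(th),np.cos(th)]])
    P=[]
    for sx in(-1,1):
        for sy in(-1,1):
            for z in(0,.05):
                q=R@[sx*.098,sy*.088]+[x,y];P.append(proj(c,[*q,z]))
        for wy in (-.039,.039):  # towers guess
            for s in(-.018,.018):
                q=R@[sx*.098,wy+s]+[x,y];P.append(proj(c,[*q,.066]))
    m=np.zeros((1600,2560),np.uint8);cv2.fillConvexPoly(m,cv2.convexHull(np.round(np.array(P)*4+2).astype(np.int32)),1)
    return cv2.resize(m.astype(np.float32),(640,400),interpolation=cv2.INTER_AREA)
from scipy.optimize import minimize
c0=at('top',d['location'],.04)
for cs in(('top',),('side',),('top','side')):
    f=lambda p:sum(np.abs(mask(c,p)-regs[c]).sum() for c in cs)
    r=minimize(f,[c0[0],c0[1],-.04],method='Nelder-Mead',options=dict(initial_simplex=[[c0[0],c0[1],-.04],[c0[0]+.01,c0[1],-.04],[c0[0],c0[1]+.01,-.04],[c0[0],c0[1],.04]]))
    print(cs,r.x.round(4),r.fun)
for uv in((320,153),(468,160),(462,326),(308,319)): print(at('top',(uv[0]/2+120-.25,uv[1]/2+60-.25),.05).round(4))
ims=[]
g=cv2.resize(T[130:228,268:360,::-1],None,fx=5,fy=5,interpolation=2)
S=snap('side')
k=cv2.resize(S[165:255,258:364,::-1],None,fx=4,fy=4,interpolation=2)
o=np.zeros((490,460+424,3),np.uint8);o[:490,:460]=g;o[:360,460:]=k
o=cv2.resize(o,(800,443));o=np.clip((o/255.)**.6*255,0,255).astype(np.uint8);cv2.imwrite('pics/w.png',o)
```

```text
top [473.7 270.6] [473.7 272.3] 15.1 [146.  67. 126.] [ 0.3796 -0.3842  0.036 ] [ 0.3757 -0.384   0.036 ]
top [174.4 197.7] [170.7 198.9] 14.4 [233. 219. 199.] [0.5353 0.3108 0.036 ] [0.5322 0.3192 0.036 ]
top [414.2 310.3] [413. 311.] 14.9 [225. 186.  75.] [ 0.2886 -0.2464  0.036 ] [ 0.287  -0.2437  0.036 ]
top [418.7 250. ] [418.3 251.2] 13.8 [233. 223. 204.] [ 0.4242 -0.2592  0.036 ] [ 0.4213 -0.2581  0.036 ]
top [312.6 178.3] [313.9 180.1] 55.0 [117. 178. 103.] [ 0.5884 -0.0115  0.036 ] [ 0.5841 -0.0146  0.036 ]
top [307.1 104.9] [308.5 110. ] 19.0 [232. 183. 122.] [0.7711 0.0056 0.036 ] [0.7581 0.0019 0.036 ]
side [263.3 319. ] [263. 318.] 15.0 [243. 239. 227.] [0.5317 0.3195 0.036 ] [0.5335 0.3177 0.036 ]
side [447.9 186.3] [447.9 184.9] 12.1 [231. 199.  73.] [ 0.2873 -0.237   0.036 ] [ 0.2887 -0.2418  0.036 ]
side [406.7 167.2] [403.3 164.8] 11.0 [237. 233. 220.] [ 0.4114 -0.255   0.036 ] [ 0.4231 -0.2597  0.036 ]
side [435.6 144. ] [432.8 143.2] 10.9 [125.  53. 140.] [ 0.3687 -0.3811  0.036 ] [ 0.3772 -0.3809  0.036 ]
('top',) [ 0.5861 -0.0143 -0.0393] 2319.125
('side',) [ 0.588  -0.0158 -0.0358] 1107.75Traceback (most recent call last):
  File "<stdin>", line 34, in <module>
    res = _minimize_neldermead(fun, x0, args, callback, bounds=bounds,
                               **options)
    fxcc = func(xcc)
    fx = function(np.copy(x), *(wrapper_args + args))
  File "<stdin>", line 33, in <lambda>
  File "<stdin>", line 33, in <genexpr>
  File "<stdin>", line 24, in mask
  File "h.py", line 13, in proj
    i=viewer.camera_info(c);p=np.array(i['intrinsics'])@(np.array(i['R'])@np.array(X)+np.array(i['t']));return p[:2]/p[2]
ValueError: time passes only in moves, steps and waits
```

```bash
python3 - <<'E'
s=open('h.py').read()
s=s.replace("def snap","import functools\ninfo=functools.lru_cache(None)(lambda c:viewer.camera_info(c))\ndef snap",1).replace("i=viewer.camera_info(c)","i=info(c)")
open('h.py','w').write(s)
E
python3 - <<'E'
from h import *
p=(.587,-.015,-.0375);x,y,th=p
def W(a,b,z):
    return [x+np.cos(th)*a-np.sin(th)*b,y+np.sin(th)*a+np.cos(th)*b,z]
out=[]
for c,(r0,r1,c0,c1),f in(('top',(130,228,268,360),5),('side',(165,255,258,364),4)):
    im=snap(c)[:,:,::-1]; g=cv2.resize(im[r0:r1,c0:c1],None,fx=f,fy=f,interpolation=2)
    g=(np.clip((g/255.)**.6,0,1)*255).astype(np.uint8)
    raw=g.copy()
    def pt(X,col):
        u=(proj(c,X)-[c0,r0]+.5)*f; cv2.circle(g,tuple(int(v) for v in u),2,col,-1)
    for sa in(-1,1):
        for sb in(-1,1):
            pt(W(sa*.098,sb*.088,.05),(255,0,0))
            for wa in(-.034+0,.034):
              for q in(-.012,.012):
                pt(W(sa*.044+np.sign(wa)*(.034-.009),sb*.039+q,.056),(0,0,255))
    out.append((raw,g))
o=np.zeros((490,884,3),np.uint8);o[:,:460]=out[0][1];o[:360,460:]=out[1][1];cv2.imwrite('pics/ov.png',cv2.resize(o,(800,443)))
cv2.imwrite('pics/w.png',cv2.resize(np.hstack([out[0][0][:360],out[1][0]]),(800,326)) if 0 else out[0][0])
E
```

```text
(no output)
```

View pics/ov.png

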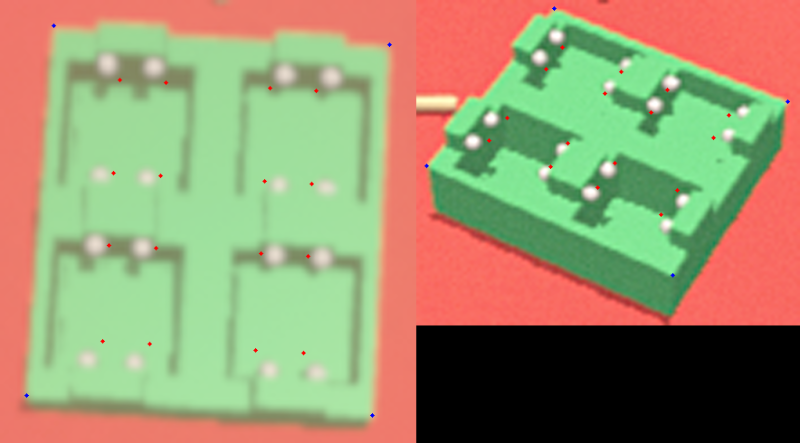

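View pics/w.png

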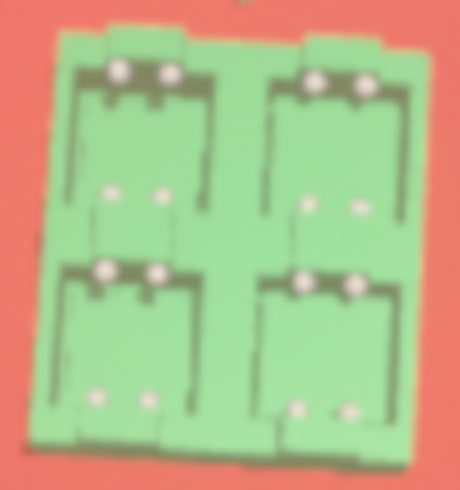

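Run:
```python
from h import *
from scipy.optimize import least_squares
top=[(108,65),(154,67),(285,75),(330,77),(100,174),(147,177),(279,184),(325,187),(95,245),(142,247),(274,255),(321,257),(88,359),(135,361),(268,369),(317,372)]
k=884/800
top=[((u*k)/5-.5+268,(v*k)/5-.5+130) for u,v in top]
side={0:(541,57),1:(557,36),2:(610,87),3:(626,65),}
# side: order matched by projecting; use nearest
sd=[(540,57),(556,36),(610,87),(626,65),(655,105),(671,82),(728,135),(743,111),(473,142),(491,119),(545,173),(562,149),(590,193),(608,169),(666,226),(682,200)]
sd=[((u*k-460)/4-.5+258,(v*k)/4-.5+165) for u,v in sd]
def W(p,a,b,z):
    x,y,th=p[:3];return [x+np.cos(th)*a-np.sin(th)*b,y+np.sin(th)*a+np.cos(th)*b,z]
def model(p):
    # top image order: row +x wells +x stud, left(+y) to right
    L=[]
    for sa,st in((1,1),(1,-1),(-1,1),(-1,-1)):
        for sb in(1,-1):
            for q in(.012,-.012): L.append(W(p,sa*p[3]+st*p[4],sb*p[5]+q,.056))
    return L
from scipy.optimize import linear_sum_assignment
asg=None
def res(p,which):
    M=model(p);r=[]
    if 't' in which: r+=list((np.array([proj('top',m) for m in M])-top).ravel())
    if 's' in which:
        P=np.array([proj('side',m) for m in M]);D=np.linalg.norm(P[:,None]-np.array(sd)[None],axis=2)
        i,j=linear_sum_assignment(D);r+=list((P[i]-np.array(sd)[j]).ravel())
    return np.array(r)
for w in('t','s','ts'):
    f=least_squares(res,[.587,-.015,-.0375,.048,.03,.046],args=(w,),x_scale=.01)
    print(w,f.x.round(4),np.sqrt((f.fun**2).mean()).round(2))
p=f.x
for n,a,b in(('w0',-1,-1),('w1',-1,1),('w2',1,-1),('w3',1,1)): print(n,np.round(W(p,a*p[3],b*p[5],.006),4))
np.save('p.npy',p)
# dark profiles
for c in('top','side'):
    im=snap(c).astype(float)
    for n,sa,sb in(('w0',-1,-1),('w1',-1,1),('w2',1,-1),('w3',1,1)):
        ca,cb=sa*p[3],sb*p[5]
        if c=='top':
            # vertical column through well b-offsets away from studs (between tower edge .018 and .034)
            for off in(-.026,.026):
                u0=proj(c,W(p,ca+.034,cb+off,.05));u1=proj(c,W(p,ca,cb+off,.03))
                e=[round(proj(c,W(p,ca+.034,cb+off,z))[1],1) for z in(.05,.03,.006)]
                v=np.arange(int(u0[1])-2,int(u0[1])+12);print(c,n,off,'top/fill/floor rows',e,v[0],im[v,int(round(u0[0])),1].astype(int))
        else:
            for off in(0,-.01):
                e=[proj(c,W(p,ca+off,cb-.034,z)).round(1).tolist() for z in(.05,.03,.006)]
                q=np.array(e[0]);d=np.array(e[2])-q
                s=[int(im[int(round(y)),int(round(x)),1]) for x,y in (q+d*t for t in np.arange(-.4,1.8,.1))]
                print(c,n,off,'fill frac',round(np.linalg.norm(np.array(e[1])-q)/np.linalg.norm(d),2),s)
```

```text
t [ 0.5864 -0.015  -0.0374  0.048   0.0295  0.0459] 0.1
s [ 0.5882 -0.0157 -0.0377  0.0479  0.0295  0.0461] 0.13
ts [ 0.5871 -0.0151 -0.0377  0.048   0.0295  0.046 ] 0.28
w0 [ 0.5375 -0.0593  0.006 ]
w1 [0.5409 0.0326 0.006 ]
w2 [ 0.6334 -0.0629  0.006 ]
w3 [0.6368 0.029  0.006 ]
top w0 -0.026 top/fill/floor rows [np.float64(185.1), np.float64(186.9), np.float64(188.9)] 183 [209 209 197 154 109 103 137 176 194 196 190 185 184 184]
top w0 0.026 top/fill/floor rows [np.float64(183.8), np.float64(185.6), np.float64(187.7)] 181 [207 208 204 183 139 104 113 159 193 206 208 208 209 209]
top w1 -0.026 top/fill/floor rows [np.float64(182.9), np.float64(184.7), np.float64(186.8)] 180 [205 205 201 181 137 102  96 119 163 181 189 194 195 194]
top w1 0.026 top/fill/floor rows [np.float64(181.6), np.float64(183.4), np.float64(185.6)] 179 [201 201 194 165 122  97 105 145 182 193 194 195 198 198]
top w2 -0.026 top/fill/floor rows [np.float64(145.5), np.float64(147.9), np.float64(150.7)] 143 [199 199 192 160 118  95  96 122 154 172 176 177 175 171]
top w2 0.026 top/fill/floor rows [np.float64(144.2)
[... 759 characters left out ...]
, 93, 96, 114, 216, 222, 207, 190, 185, 213]
side w1 -0.01 fill frac 0.46 [217, 218, 223, 221, 190, 105, 98, 96, 97, 97, 95, 93, 94, 92, 96, 143, 226, 228, 130, 94, 108, 111]
side w2 0 fill frac 0.46 [53, 77, 185, 226, 185, 105, 93, 97, 97, 95, 213, 218, 215, 219, 211, 188, 217, 184, 135, 160, 216, 217]
side w2 -0.01 fill frac 0.46 [48, 64, 189, 227, 188, 104, 94, 95, 85, 114, 209, 215, 219, 215, 215, 222, 186, 107, 93, 95, 143, 215]
side w3 0 fill frac 0.46 [216, 217, 215, 218, 158, 102, 93, 97, 96, 103, 95, 102, 101, 99, 96, 101, 219, 240, 162, 96, 111, 141]
side w3 -0.01 fill frac 0.46 [217, 215, 219, 220, 185, 106, 93, 96, 100, 95, 107, 90, 102, 215, 217, 217, 221, 223, 188, 103, 93, 93]
```

The side view settles the wells. The wall faces of the two +y wells, w1 and w3, run all the way to the floor (dark to fraction ~1.05). In the -y wells, w0 and w2, they end at ~0.55, which is the filler height. So w1 (0.541, 0.033) and w3 (0.637, 0.029) are free. White ball 1 is at about (0.422, -0.259) and white ball 2 at about (0.533, 0.318).

drive_tool(
  series=[
    [[0,0,0,0,0,0.05],[0,0,0,0,0,0.05],[0.265,-0.317,0,0,0,0],[0.265,-0.317,0,0,0,0],[0.265,-0.317,0,0,0,0],[0.265,-0.317,0,0,0,0],[0.265,-0.317,0,0,0,0],[0.265,-0.317,0,0,0,0],[0.265,-0.317,0,0,0,0],[0.265,-0.317,0,0,0,0],[0,0,0,0,0,0],[0,0,0,0,0,0]],
  ],
  jaw=1,
  grip_force=30,
)

```text
clock: 2.75
tcp_pos: [0.4226, -0.2586, 0.2423]
orientation: [0.0, 1.0, -0.018, -0.0]
wrist_force: [-0.0, -0.5, 0.9]
finger_gap: 0.0852
grip_force: 0.0
```

drive_tool(
  series=[
    [[0,0,0.35,0,0,0],[0,0,0.35,0,0,0],[0,0,0.35,0,0,0],[0,0,0.25,0,0,0],[0,0,0.2,0,0,0],[0,0,0.15,0,0,0],[0,0,0.1,0,0,0],[0,0,0,0,0,0],[0,0,0,0,0,0]],
  ],
)

```text
clock: 3.88
tcp_pos: [0.4229, -0.2593, 0.0329]
orientation: [0.0, 1.0, -0.019, 0.0]
wrist_force: [0.2, 0.1, -0.5]
finger_gap: 0.0853
grip_force: 0.0
```

drive_tool(
  series=[
    [[0,0,0,0,0,0],[0,0,0,0,0,0],[0,0,0,0,0,0],[0,0,0,0,0,0],[0,0,0,0,0,0],[0,0,0,0,0,0]],
  ],
  jaw=-1,
)

```text
clock: 4.62
tcp_pos: [0.4233, -0.2586, 0.0332]
orientation: [0.0, 1.0, -0.018, 0.001]
wrist_force: [-0.4, 0.8, 6.1]
finger_gap: 0.0623
grip_force: 31.8
```

drive_tool(
  series=[
    [[0,0,-0.1,0,0,0],[0,0,-0.2,0,0,0],[0,0,-0.3,0,0,0],[0,0,-0.3,0,0,0],[0,0,-0.2,0,0,0],[0,0,0,0,0,0],[0,0,0,0,0,0]],
  ],
)

```text
clock: 5.5
tcp_pos: [0.4223, -0.2582, 0.1635]
orientation: [-0.0, 1.0, -0.019, -0.0]
wrist_force: [0.5, 0.2, -1.6]
finger_gap: 0.0619
grip_force: 33.5
```

Run:
```python
from h import *
T=snap('top');S=snap('side');s=env.get_state();X=s['tcp_pos'];print(X,s['wrist_force'],s['finger_gap'])
o=[]
for c,im in(('top',T),('side',S)):
    u=proj(c,X).astype(int);print(c,u);g=im[u[1]-50:u[1]+50,u[0]-50:u[0]+50,::-1];o.append(cv2.resize(g,(400,400),interpolation=2))
cv2.imwrite('pics/g1.png',np.hstack(o))
```

```text
[ 0.42193597 -0.25793212  0.16293509] [-0.35237669 -1.07265804 -1.22618273] 0.062472593129545374
top [431 246]
side [409 131]
```

View pics/g1.png

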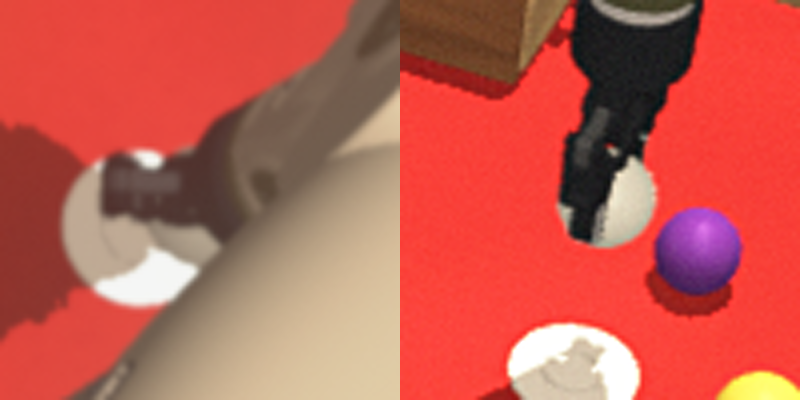

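Run:
```python
from h import *
from scipy.optimize import least_squares
im=snap('side').astype(int);X=env.get_state()['tcp_pos'];u=proj('side',X)
m=((im.min(2)>110)).astype(np.uint8)
y0,x0=int(u[1])-20,int(u[0])-16;sub=m[y0:y0+38,x0:x0+40]
n,l,st,ce=cv2.connectedComponentsWithStats(sub)
k=1+st[1:,4].argmax();c=(l==k)
cs,_=cv2.findContours(c.astype(np.uint8),0,1);P=cs[0][:,0].astype(float)+[x0,y0]
def hull(C):
    # projected sphere outline approx: centre + radius
    d=np.linalg.norm(np.array(info('side')['R'])@C+np.array(info('side')['t']));return proj('side',C),info('side')['intrinsics'][0][0]*.032/d
# keep right-side/bottom contour points (true outline)
cen0=u+[1,0]
best=None
for dx in np.arange(-.012,.013,.001):
    for dz in np.arange(-.008,.014,.001):
        c0,r=hull(X+[dx,0.0005,dz]);e=np.abs(np.linalg.norm(P-c0,axis=1)-r);s=np.sort(e)[:int(len(e)*.5)].mean()
        if best is None or s<best[0]: best=(s,dx,dz)
print(u,len(P),best)
for r in sub: print(''.join('#' if v else '.' for v in r))
```

```text
[409.59937979 131.07476678] 56 (np.float64(0.17902536401084973), np.float64(-0.0009999999999999905), np.float64(0.004))
........................................
........................................
........................................
........................................
...........................#............
........................................
........................................
........................................
...................#....................
.......................#................
.......................###..............
.......................####.............
......................######............
....................#########...........
....................#########...........
...................##########...........
...................###########..........
...................###########..........
...................###########..........
..................############..........
..................############..........
.....##...........############..........
......###........############...........
......###.......#############...........
......###......#.############...........
.......#.........###########............
.......#.......#############............
...............#.##########.............
...............###########..............
...............##########...............
..............#########.................
...............######...................
........................................
........................................
........................................
........................................
........................................
........................................
```

drive_tool(
  series=[
    [[0.122,-0.175,0,0,0,0],[0.244,-0.351,0,0,0,0],[0.244,-0.351,0,0,0,0],[0.244,-0.351,0,0,0,0],[0.244,-0.351,0,0,0,0],[0.244,-0.351,0,0,0,0],[0.244,-0.351,0,0,0,0],[0.122,-0.175,0,0,0,0],[0,0,0,0,0,0],[0,0,0,0,0,0]],
  ],
)

```text
clock: 6.9
tcp_pos: [0.6376, 0.0279, 0.1632]
orientation: [0.0, 1.0, -0.019, -0.001]
wrist_force: [-0.0, -0.2, -1.1]
finger_gap: 0.062
grip_force: 33.4
```

drive_tool(
  series=[
    [[0,-0.008,0.2,0,0,0],[0,0,0.25,0,0,0],[0,0,0.15,0,0,0],[0,0,0.08,0,0,0],[0,0,0.03,0,0,0],[0,0,0.025,0,0,0],[0,0,0,0,0,0],[0,0,0,0,0,0]],
  ],
)

```text
clock: 7.9
tcp_pos: [0.639, 0.0293, 0.0767]
orientation: [0.0, 1.0, -0.019, 0.001]
wrist_force: [0.0, 0.4, -1.6]
finger_gap: 0.0627
grip_force: 33.4
```

drive_tool(
  series=[
    [[0,0,0.012,0,0,0],[0,0,0.012,0,0,0],[0,0,0,0,0,0]],
  ],
)

```text
clock: 8.28
tcp_pos: [0.6384, 0.0293, 0.073]
orientation: [0.0, 1.0, -0.019, -0.0]
wrist_force: [-0.4, -0.4, -1.4]
finger_gap: 0.0623
grip_force: 33.4
```

drive_tool(
  series=[
    [[0,0,0.012,0,0,0],[0,0,0,0,0,0]],
  ],
)

```text
clock: 8.52
tcp_pos: [0.6384, 0.0293, 0.0717]
orientation: [0.0, 1.0, -0.019, -0.0]
wrist_force: [-0.2, -0.4, -0.5]
finger_gap: 0.0621
grip_force: 33.4
```

drive_tool(
  series=[
    [[0,0,0.012,0,0,0],[0,0,0,0,0,0]],
  ],
)

```text
clock: 8.78
tcp_pos: [0.6384, 0.0293, 0.0703]
orientation: [-0.0, 1.0, -0.019, -0.0]
wrist_force: [-0.9, 0.7, 0.3]
finger_gap: 0.0622
grip_force: 33.5
```

drive_tool(
  series=[
    [[0,0,0,0,0,0],[0,0,0,0,0,0],[0,0,0,0,0,0],[0,0,-0.1,0,0,0],[0,0,-0.25,0,0,0],[0,0,-0.25,0,0,0],[0,0,0,0,0,0],[0,0,0,0,0,0]],
  ],
  jaw=1,
)

```text
clock: 9.78
tcp_pos: [0.6385, 0.0293, 0.1424]
orientation: [0.0, 1.0, -0.019, 0.0]
wrist_force: [0.5, 0.7, -0.6]
finger_gap: 0.0857
grip_force: 0.0
```

Run:
```python
from h import *
T=snap('top');S=snap('side')
o=[cv2.resize(T[120:240,250:370,::-1],(400,400),interpolation=2),cv2.resize(S[140:260,250:370,::-1],(400,400),interpolation=2)]
cv2.imwrite('pics/g2.png',np.hstack(o));print(proj('side',[.6368,.029,.074]),proj('side',[.6368,.029,.106]))
```

```text
[285.32193384 200.41570421] [284.60682095 192.04116797]
```

View pics/g2.png

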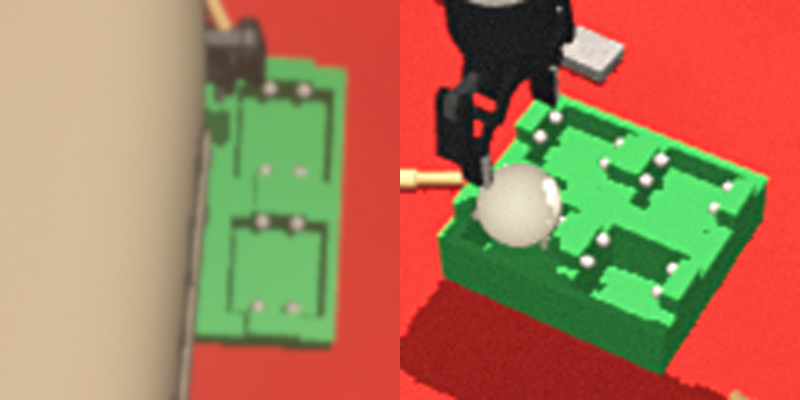

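The ball sits in the mouth of w3: side view (286,201), predicted (285,200). Next I shut the jaws and push down in small steps.

drive_tool(
  series=[
    [[-0.012,0,0,0,0,0],[0,0,0,0,0,0],[0,0,0,0,0,0],[0,0,0,0,0,0],[0,0,0,0,0,0],[0,0,0,0,0,0],[0,0,0,0,0,0],[0,0,0.06,0,0,0],[0,0,0.05,0,0,0],[0,0,0.03,0,0,0],[0,0,0,0,0,0]],
  ],
  jaw=-1,
)

```text
clock: 11.25
tcp_pos: [0.6368, 0.0293, 0.1249]
orientation: [0.0, 1.0, -0.019, -0.001]
wrist_force: [0.2, -0.1, -0.0]
finger_gap: -0.0001
grip_force: 0.0
```

drive_tool(
  series=[
    [[0,0,0.02,0,0,0],[0,0,0.02,0,0,0],[0,0,0.02,0,0,0],[0,0,0.02,0,0,0],[0,0,0,0,0,0]],
  ],
)

```text
clock: 11.88
tcp_pos: [0.637, 0.0293, 0.1156]
orientation: [0.0, 1.0, -0.019, -0.0]
wrist_force: [-0.6, -0.6, 0.1]
finger_gap: 0.0003
grip_force: 0.0
```

drive_tool(
  series=[
    [[0,0,0.02,0,0,0],[0,0,0.02,0,0,0],[0,0,0,0,0,0]],
  ],
)

```text
clock: 12.25
tcp_pos: [0.6373, 0.0293, 0.1113]
orientation: [0.0, 1.0, -0.019, 0.0]
wrist_force: [-0.9, -0.3, 2.0]
finger_gap: -0.0
grip_force: 1.1
```

drive_tool(
  series=[
    [[0,0,0.02,0,0,0],[0,0,0.02,0,0,0],[0,0,0.02,0,0,0],[0,0,0,0,0,0]],
  ],
)

```text
clock: 12.75
tcp_pos: [0.6373, 0.0293, 0.1039]
orientation: [0.0, 1.0, -0.019, 0.0]
wrist_force: [0.9, -0.3, 2.4]
finger_gap: 0.0002
grip_force: 1.2
```

drive_tool(
  series=[
    [[0,0,0.02,0,0,0],[0,0,0.02,0,0,0],[0,0,0.02,0,0,0],[0,0,0,0,0,0]],
  ],
)

```text
clock: 13.25
tcp_pos: [0.6364, 0.0294, 0.0958]
orientation: [-0.0, 1.0, -0.019, -0.001]
wrist_force: [0.2, 0.1, 0.3]
finger_gap: -0.0001
grip_force: 0.1
```

drive_tool(
  series=[
    [[0,0,0.02,0,0,0],[0,0,0.02,0,0,0],[0,0,0.02,0,0,0],[0,0,0,0,0,0]],
  ],
)

```text
clock: 13.75
tcp_pos: [0.6367, 0.0293, 0.0889]
orientation: [-0.0, 1.0, -0.019, -0.001]
wrist_force: [0.0, 0.0, 0.7]
finger_gap: 0.0001
grip_force: 0.0
```

drive_tool(
  series=[
    [[0,0,0.02,0,0,0],[0,0,0.02,0,0,0],[0,0,0,0,0,0]],
  ],
)

```text
clock: 14.12
tcp_pos: [0.6369, 0.0293, 0.0844]
orientation: [0.0, 1.0, -0.019, -0.0]
wrist_force: [-0.7, 0.4, 0.8]
finger_gap: 0.0002
grip_force: 0.0
```

Run:
```python
from h import *
S=snap('side')
g=cv2.resize(S[150:240,240:340,::-1],(660,594),interpolation=2)
cv2.imwrite('pics/g3.png',g);print(proj('side',[.6368,.029,.074]),proj('side',[.6368,.029,.038]),[d['location'] for d in models.silhouettes('ball_a','side')])
```

```text
[285.32193384 200.41570421] [286.09406745 209.45799811] [[265.3, 317.2], [286.3, 207.2], [317.4, 213.4]]
```

View pics/g3.png

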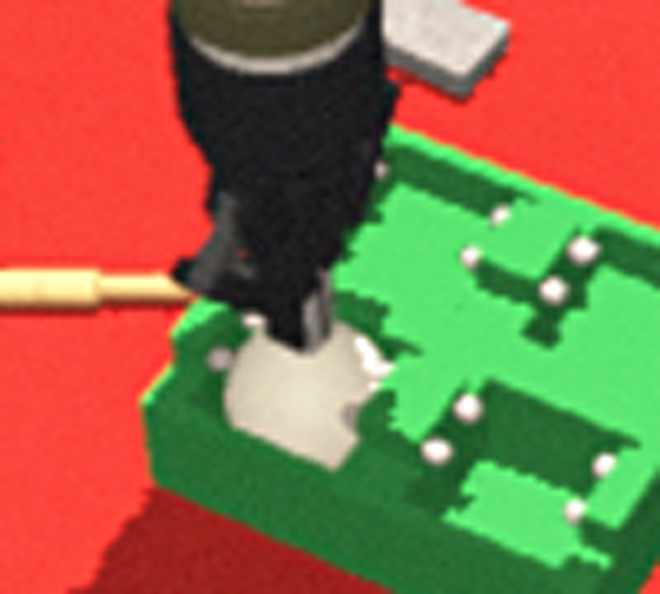

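The ball is going down in w3, with the fingertips on its top. I continue in 1.2 mm steps.

drive_tool(
  series=[
    [[0,0,0.01,0,0,0],[0,0,0.01,0,0,0],[0,0,0,0,0,0]],
  ],
)

```text
clock: 14.6
tcp_pos: [0.637, 0.0293, 0.0822]
orientation: [0.0, 1.0, -0.019, -0.0]
wrist_force: [-0.1, 0.3, -0.2]
finger_gap: -0.0002
grip_force: 0.0
```

drive_tool(
  series=[
    [[0,0,0.01,0,0,0],[0,0,0.01,0,0,0],[0,0,0,0,0,0]],
  ],
)

```text
clock: 14.98
tcp_pos: [0.6379, 0.0292, 0.0807]
orientation: [0.0, 1.0, -0.019, 0.001]
wrist_force: [-0.5, 0.2, 4.6]
finger_gap: -0.0003
grip_force: 2.1
```

drive_tool(
  series=[
    [[0,0,0.01,0,0,0],[0,0,0,0,0,0]],
  ],
)

```text
clock: 15.22
tcp_pos: [0.6386, 0.0292, 0.0806]
orientation: [0.0, 1.0, -0.019, 0.002]
wrist_force: [-0.6, -0.1, 8.8]
finger_gap: 0.0001
grip_force: 4.4
```

The floor is reached: TCP 0.0806, expected 0.081, and force just rising at 9 N. I retreat and go to the second white ball.

drive_tool(
  series=[
    [[0,0,-0.2,0,0,0],[0,0,-0.35,0,0,0],[0,0,-0.35,0,0,0],[0,0,-0.1,0,0,0],[-0.08,-0.197,0,0,0,0],[-0.16,-0.395,0,0,0,0],[-0.16,-0.395,0,0,0,0],[-0.16,-0.395,0,0,0,0],[-0.16,-0.395,0,0,0,0],[-0.16,-0.395,0,0,0,0],[-0.08,-0.197,0,0,0,0],[0,0,0,0,0,0],[0,0,0,0,0,0]],
  ],
  jaw=-1,
)

```text
clock: 16.85
tcp_pos: [0.522, 0.1892, 0.2087]
orientation: [-0.047, 0.996, 0.077, -0.004]
wrist_force: [0.8, 0.1, 0.2]
finger_gap: -0.0002
grip_force: 0.0
```

Run:
```python
from h import *
T=snap('top');S=snap('side');print(env.get_state()['tcp_pos'])
for c in('top','side'):
    for d in models.silhouettes('ball_a',c):
        m=cv2.minEnclosingCircle(np.argwhere(d['region'])[:,::-1].astype(np.float32));print(c,np.round(d['location']),np.round(m[0],1),round(m[1],1),at(c,m[0],.036).round(3),at(c,m[0],.038).round(3))
print(proj('side',[.6368,.029,.038]),proj('top',[.6368,.029,.038]))
```

```text
[0.52207137 0.18897994 0.20848813]
top [414. 309.] [413.2 311. ] 15.1 [ 0.287 -0.244  0.036] [ 0.287 -0.244  0.038]
top [474. 271.] [473.5 272.5] 15.0 [ 0.375 -0.384  0.036] [ 0.375 -0.383  0.038]
top [299. 156.] [295.4 158.5] 13.8 [0.636 0.03  0.036] [0.635 0.03  0.038]
top [468. 141.] [468.7 140.3] 23.1 [ 0.69  -0.385  0.036] [ 0.689 -0.384  0.038]
side [433. 140.] [432.8 143.4] 11.3 [ 0.377 -0.38   0.036] [ 0.377 -0.378  0.038]
side [264. 315.] [263. 318.] 15.3 [0.534 0.318 0.036] [0.533 0.319 0.038]
side [449. 185.] [448.2 185.5] 12.1 [ 0.287 -0.24   0.036] [ 0.287 -0.238  0.038]
side [323. 214.] [310.  208.5] 49.6 [ 0.584 -0.003  0.036] [ 0.583 -0.001  0.038]
[286.09406745 209.45799811] [295.95589941 157.91110846]
```

Run:
```python
from h import *
from scipy.spatial.transform import Rotation as Ro
s=env.get_state();print(s['joint_pos'].round(3),s['qvel'].round(3))
q=s['orientation'];R=Ro.from_quat([q[1],q[2],q[3],q[0]]);print(R.as_matrix().round(3))
D=Ro.from_matrix(np.array([[np.cos(.0377),-np.sin(.0377),0],[-np.sin(.0377),-np.cos(.0377),0],[0,0,-1]]))
rv=(R.inv()*D).as_rotvec();print((rv/np.pi).round(4))
```

```text
[ 0.153  0.28  -0.087  1.206  0.094  3.141] [ 0.004 -0.    -0.004  0.001  0.001  0.   ]
[[ 0.988  0.153 -0.016]
 [ 0.154 -0.984  0.092]
 [-0.002 -0.094 -0.996]]
[-0.0297  0.0033  0.061 ]
```

Joint 6 hit its limit. I fix the tilt and make a half turn, which gives the same grasp.

drive_tool(
  series=[
    [[0,0,0,0,0,-0.03],[0,0,0,-0.0297,0.0,0],[0,0,0,0,0,-0.05],[0,0,0,0,0,-0.055],[0,0,0,0,0,-0.055],[0,0,0,0,0,-0.055],[0,0,0,0,0,-0.055],[0,0,0,0,0,-0.055],[0,0,0,0,0,-0.055],[0,0,0,0,0,-0.055],[0,0,0,0,0,-0.055],[0,0,0,0,0,-0.055],[0,0,0,0,0,-0.055],[0,0,0,0,0,-0.055],[0,0,0,0,0,-0.055],[0,0,0,0,0,-0.055],[0,0,0,0,0,-0.055],[0,0,0,0,0,-0.055],[0,0,0,0,0,0],[0,0,0,0,0,0]],
  ],
  jaw=1,
)

```text
clock: 19.55
tcp_pos: [0.5215, 0.1893, 0.2085]
orientation: [0.003, 0.073, 0.997, 0.001]
wrist_force: [-1.0, -0.1, -0.3]
finger_gap: 0.0853
grip_force: 0.0
```

```bash
cat >> h.py <<'E'
from scipy.spatial.transform import Rotation as Ro
def to(X=None):
    s=env.get_state();q=s['orientation'];R=Ro.from_quat([q[1],q[2],q[3],q[0]]);t=np.pi-.0377;c,n=np.cos(t),np.sin(t)
    D=Ro.from_matrix(np.array([[c,n,0],[n,-c,0],[0,0,-1]]))
    print('tcp',s['tcp_pos'].round(4),'F',s['wrist_force'].round(1),'j',s['joint_pos'].round(2),'turn',((R.inv()*D).as_rotvec()/np.pi).round(4))
    if X is not None: print('shift after turn',(D.inv().apply(np.array(X)-s['tcp_pos'])/.12).round(3))
E
python3 -c "
from h import *
to([.533,.318,.2])"
```

```text
tcp [0.5215 0.1893 0.2085] F [-1.  -0.1 -0.3] j [ 0.2   0.28 -0.08  1.2   0.    0.35] turn [ 0.0009  0.0021 -0.0347]
shift after turn [-0.055  1.075  0.071]
```

drive_tool(
  series=[
    [[0,0,0,0,0.002,-0.035],[-0.013,0.2,0,0,0,0],[-0.013,0.35,0,0,0,0],[-0.013,0.35,0.02,0,0,0],[-0.014,0.175,0.05,0,0,0],[0,0,0,0,0,0],[0,0,0,0,0,0]],
  ],
)

```text
clock: 20.42
tcp_pos: [0.5319, 0.3174, 0.2003]
orientation: [0.0, 0.017, 1.0, 0.001]
wrist_force: [0.1, -0.2, -0.2]
finger_gap: 0.0858
grip_force: 0.0
```

```bash
python3 -c "
from h import *
to([.5335,.318,.033])"
```

```text
tcp [0.5319 0.3174 0.2003] F [ 0.1 -0.2 -0.2] j [0.41 0.41 0.09 1.24 0.   0.44] turn [0.0006 0.     0.001 ]
shift after turn [-0.013  0.005  1.394]
```

drive_tool(
  series=[
    [[-0.013,0.005,0.2,0,0,0],[0,0,0.35,0,0,0],[0,0,0.35,0,0,0],[0,0,0.25,0,0,0],[0,0,0.14,0,0,0],[0,0,0.1,0,0,0],[0,0,0,0,0,0],[0,0,0,0,0,0]],
  ],
)

```text
clock: 21.42
tcp_pos: [0.5346, 0.3196, 0.035]
orientation: [0.001, 0.017, 1.0, 0.002]
wrist_force: [-0.4, -0.1, -0.0]
finger_gap: 0.085
grip_force: 0.0
```

drive_tool(
  series=[
    [[0,0,0,0,0,0],[0,0,0,0,0,0],[0,0,0,0,0,0],[0,0,0,0,0,0],[0,0,0,0,0,0],[0,0,0,0,0,0]],
  ],
  jaw=-1,
)

```text
clock: 22.18
tcp_pos: [0.5344, 0.3189, 0.035]
orientation: [0.001, 0.017, 1.0, 0.001]
wrist_force: [-1.0, -4.4, 5.4]
finger_gap: 0.062
grip_force: 32.0
```

drive_tool(
  series=[
    [[0,0,-0.1,0,0,0],[0,0,-0.25,0,0,0],[0,0,-0.35,0,0,0],[0,0,-0.35,0,0,0],[0,0,-0.15,0,0,0],[0,0,0,0,0,0],[0,0,0,0,0,0]],
  ],
)

```text
clock: 23.05
tcp_pos: [0.533, 0.3188, 0.1768]
orientation: [-0.0, 0.017, 1.0, 0.001]
wrist_force: [0.2, -0.4, -1.3]
finger_gap: 0.0626
grip_force: 33.3
```

Run:
```python
from h import *
S=snap('side').astype(int);X=env.get_state()['tcp_pos'];u=proj('side',X)
to([.5415,.0325,.173])
m=(S.min(2)>110);y0,x0=int(u[1])-26,int(u[0])-22
for r in m[y0:y0+52,x0:x0+50]: print(''.join('#' if v else '.' for v in r))
def circ(C):
    d=np.linalg.norm(np.array(info('side')['R'])@C+np.array(info('side')['t']));return proj('side',C)-[x0,y0],info('side')['intrinsics'][0][0]*.032/d
print('tcp at',u-[x0,y0],'circle for +3mm z',circ(X+[0,0,.003]))
```

```text
tcp [0.5328 0.3187 0.1763] F [ 0.8 -0.1 -1.9] j [0.41 0.43 0.05 1.19 0.   0.44] turn [ 0.0006 -0.0005  0.0014]
shift after turn [-0.163 -2.38   0.028]
..................................................
..................................................
..................................................
..................................................
..................................................
..................................................
..................................##..............
..................................................
..................................................
..................................................
..................................................
.........................#####....................
.........................#######..................
........................#########.................
.......................###########................
.......................############...............
......................##############..............
......................################............
......................#########
[... 1121 characters left out ...]
#...................
...................##########.....................
....................######........................
................#.................................
..................................................
..................................................
..................................................
..................................................
...........................############...........
........................#################.........
......................#####################.......
....................#########################.....
tcp at [22.71899816 26.17017762] circle for +3mm z (array([22.56782509, 25.37819254]), np.float64(15.928100462562398))
```

drive_tool(
  series=[
    [[-0.015,-0.197,0,0,0,0],[-0.029,-0.397,0,0,0,0],[-0.029,-0.397,0,0,0,0],[-0.029,-0.397,0,0,0,0],[-0.029,-0.397,0,0,0,0],[-0.029,-0.397,0,0,0,0],[-0.015,-0.198,0,0,0,0],[0,0,0,0,0,0],[0,0,0,0,0,0]],
  ],
)

```text
clock: 24.22
tcp_pos: [0.5444, 0.0326, 0.1764]
orientation: [-0.0, 0.017, 1.0, 0.002]
wrist_force: [0.3, -0.1, -1.4]
finger_gap: 0.0623
grip_force: 33.4
```

```bash
python3 -c "
from h import *
to([.5425,.0325,.078])"
```

```text
tcp [0.5444 0.0326 0.1764] F [ 0.3 -0.1 -1.4] j [-0.09  0.28 -0.16  1.13  0.   -0.05] turn [ 0.001  -0.0002  0.0011]
shift after turn [ 0.016 -0.001  0.82 ]
```

drive_tool(
  series=[
    [[0.016,0,0.2,0,0,0],[0,0,0.3,0,0,0],[0,0,0.17,0,0,0],[0,0,0.08,0,0,0],[0,0,0.04,0,0,0],[0,0,0.03,0,0,0],[0,0,0,0,0,0],[0,0,0,0,0,0]],
  ],
)

```text
clock: 25.22
tcp_pos: [0.5436, 0.033, 0.0792]
orientation: [0.001, 0.017, 1.0, 0.001]
wrist_force: [-0.4, 0.8, -0.7]
finger_gap: 0.0623
grip_force: 33.4
```

drive_tool(
  series=[
    [[0,0,0.012,0,0,0],[0,0,0.012,0,0,0],[0,0,0,0,0,0]],
  ],
)

```text
clock: 25.6
tcp_pos: [0.5431, 0.0331, 0.0756]
orientation: [0.0, 0.017, 1.0, 0.001]
wrist_force: [-0.3, -0.6, -0.8]
finger_gap: 0.0624
grip_force: 33.4
```

drive_tool(
  series=[
    [[0,0,0.012,0,0,0],[0,0,0,0,0,0]],
  ],
)

```text
clock: 25.85
tcp_pos: [0.5431, 0.0332, 0.0741]
orientation: [0.0, 0.017, 1.0, 0.001]
wrist_force: [0.5, -0.1, -1.4]
finger_gap: 0.062
grip_force: 33.4
```

drive_tool(
  series=[
    [[0,0,0.012,0,0,0],[0,0,0,0,0,0]],
  ],
)

```text
clock: 26.1
tcp_pos: [0.543, 0.0331, 0.0728]
orientation: [0.0, 0.017, 1.0, 0.001]
wrist_force: [-0.2, -0.6, -1.1]
finger_gap: 0.0626
grip_force: 33.5
```

drive_tool(
  series=[
    [[0,0,0.008,0,0,0],[0,0,0,0,0,0]],
  ],
)

```text
clock: 26.35
tcp_pos: [0.5431, 0.0331, 0.0719]
orientation: [0.0, 0.017, 1.0, 0.001]
wrist_force: [0.2, 0.3, 1.8]
finger_gap: 0.0623
grip_force: 33.5
```

Contact with the studs, so I release, rise and shut the jaws above the ball.

drive_tool(
  series=[
    [[0,0,0,0,0,0],[0,0,0,0,0,0],[0,0,0,0,0,0],[0,0,-0.1,0,0,0],[0,0,-0.25,0,0,0],[0,0,-0.3,0,0,0],[0,0,0,0,0,0],[0,0,0,0,0,0]],
  ],
  jaw=1,
)

```text
clock: 27.35
tcp_pos: [0.5432, 0.0329, 0.1501]
orientation: [0.001, 0.017, 1.0, 0.001]
wrist_force: [0.1, -0.5, -0.4]
finger_gap: 0.0854
grip_force: 0.0
```

Run:
```python
from h import *
S=snap('side')
cv2.imwrite('pics/g4.png',cv2.resize(S[150:250,240:360,::-1],(480,400),interpolation=2))
print(proj('side',[.541,.0325,.074]),[(np.round(d['location']),np.round(cv2.minEnclosingCircle(np.argwhere(d['region'])[:,::-1].astype(np.float32))[0])) for d in models.silhouettes('ball_a','side')])
to([.541,.0325,.12])
```

```text
[318.62269636 214.60931147] [(array([285., 208.]), array([285., 209.])), (array([320., 214.]), array([319., 215.])), (array([451., 188.]), array([448., 185.])), (array([431., 142.]), array([433., 143.]))]
tcp [0.5424 0.033  0.149 ] F [-0.4  0.  -0.1] j [-0.09  0.3  -0.21  1.07  0.   -0.06] turn [ 0.0009 -0.0003  0.0013]
shift after turn [ 0.012 -0.004  0.242]
```

View pics/g4.png

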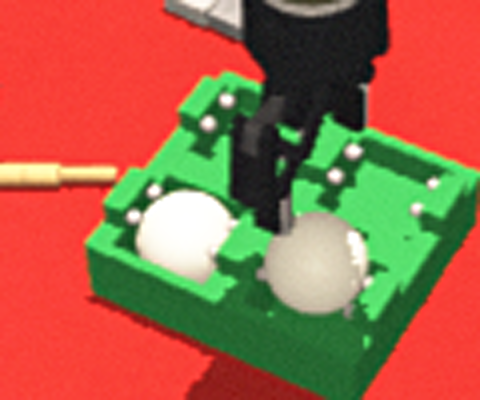

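The first ball is home in w3, at (285,209) full-frame. The second lies in the mouth of w1, at (319,215), as predicted. I push it the same way.

drive_tool(
  series=[
    [[0.012,-0.004,0,0,0,0],[0,0,0,0,0,0],[0,0,0,0,0,0],[0,0,0,0,0,0],[0,0,0,0,0,0],[0,0,0,0,0,0],[0,0,0,0,0,0],[0,0,0.12,0,0,0],[0,0,0.08,0,0,0],[0,0,0.04,0,0,0],[0,0,0,0,0,0]],
  ],
  jaw=-1,
)

```text
clock: 28.82
tcp_pos: [0.5412, 0.0326, 0.1203]
orientation: [-0.0, 0.017, 1.0, 0.001]
wrist_force: [-0.6, -0.8, 1.2]
finger_gap: 0.0001
grip_force: 0.0
```

drive_tool(
  series=[
    [[0,0,0.02,0,0,0],[0,0,0.02,0,0,0],[0,0,0.02,0,0,0],[0,0,0.02,0,0,0],[0,0,0,0,0,0]],
  ],
)

```text
clock: 29.45
tcp_pos: [0.5419, 0.0325, 0.1115]
orientation: [0.001, 0.017, 1.0, 0.001]
wrist_force: [0.0, 1.1, 1.1]
finger_gap: 0.0001
grip_force: 0.8
```

drive_tool(
  series=[
    [[0,0,0.02,0,0,0],[0,0,0.02,0,0,0],[0,0,0.02,0,0,0],[0,0,0.02,0,0,0],[0,0,0,0,0,0]],
  ],
)

```text
clock: 30.08
tcp_pos: [0.5417, 0.0326, 0.1017]
orientation: [0.0, 0.017, 1.0, 0.001]
wrist_force: [0.2, 0.3, 1.2]
finger_gap: 0.0003
grip_force: 0.7
```

drive_tool(
  series=[
    [[0,0,0.02,0,0,0],[0,0,0.02,0,0,0],[0,0,0.02,0,0,0],[0,0,0,0,0,0]],
  ],
)

```text
clock: 30.58
tcp_pos: [0.541, 0.0327, 0.0939]
orientation: [-0.0, 0.017, 1.0, 0.001]
wrist_force: [0.0, 0.1, -0.5]
finger_gap: -0.0001
grip_force: 0.0
```

drive_tool(
  series=[
    [[0,0,0.02,0,0,0],[0,0,0.02,0,0,0],[0,0,0.02,0,0,0],[0,0,0,0,0,0]],
  ],
)

```text
clock: 31.08
tcp_pos: [0.5414, 0.0327, 0.087]
orientation: [-0.0, 0.017, 1.0, 0.001]
wrist_force: [-0.1, 0.7, -0.4]
finger_gap: 0.0001
grip_force: 0.0
```

drive_tool(
  series=[
    [[0,0,0.01,0,0,0],[0,0,0.01,0,0,0],[0,0,0,0,0,0]],
  ],
)

```text
clock: 31.45
tcp_pos: [0.5417, 0.0327, 0.085]
orientation: [0.0, 0.017, 1.0, 0.001]
wrist_force: [-0.9, -0.2, -0.4]
finger_gap: 0.0001
grip_force: 0.0
```

drive_tool(
  series=[
    [[0,0,0.01,0,0,0],[0,0,0.01,0,0,0],[0,0,0,0,0,0]],
  ],
)

```text
clock: 31.82
tcp_pos: [0.5416, 0.0327, 0.0825]
orientation: [0.0, 0.017, 1.0, 0.001]
wrist_force: [-0.0, -0.2, 0.1]
finger_gap: -0.0
grip_force: 0.0
```

drive_tool(
  series=[
    [[0,0,0.01,0,0,0],[0,0,0,0,0,0]],
  ],
)

```text
clock: 32.08
tcp_pos: [0.5417, 0.0327, 0.0814]
orientation: [0.0, 0.017, 1.0, 0.001]
wrist_force: [0.1, 0.5, 0.4]
finger_gap: -0.0003
grip_force: 0.0
```

drive_tool(
  series=[
    [[0,0,0.01,0,0,0],[0,0,0,0,0,0]],
  ],
)

```text
clock: 32.33
tcp_pos: [0.5423, 0.0326, 0.0808]
orientation: [0.001, 0.017, 1.0, 0.001]
wrist_force: [-1.2, -0.8, 3.3]
finger_gap: -0.0001
grip_force: 1.6
```

drive_tool(
  series=[
    [[0,0,0.01,0,0,0],[0,0,0,0,0,0]],
  ],
)

```text
clock: 32.58
tcp_pos: [0.5433, 0.0325, 0.0806]
orientation: [0.002, 0.017, 1.0, 0.001]
wrist_force: [-0.3, 0.2, 8.3]
finger_gap: 0.0002
grip_force: 4.3
```

drive_tool(
  series=[
    [[0,0,-0.2,0,0,0],[0,0,-0.35,0,0,0],[0,0,-0.35,0,0,0],[0,0,-0.2,0,0,0],[0.3,0,0,0,0,0],[0.3,0,0,0,0,0],[0.3,0,0,0,0,0],[0,0,0,0,0,0],[0,0,0,0,0,0]],
  ],
)

```text
clock: 33.7
tcp_pos: [0.4343, 0.0359, 0.2112]
orientation: [0.001, 0.017, 1.0, 0.001]
wrist_force: [0.6, -0.1, -0.3]
finger_gap: -0.0003
grip_force: 0.0
```

Run:
```python
from h import *
T=snap('top');S=snap('side')
cv2.imwrite('pics/end.png',np.hstack([cv2.resize(T[60:360,120:520,::-1],(400,300)),cv2.resize(S[150:240,240:360,::-1],(400,300),interpolation=2)]))
for X in([.541,.0325,.038],[.6368,.029,.038]): print(proj('side',X).round(1),proj('top',X).round(1))
for c in('side','top'): print(c,[np.round(cv2.minEnclosingCircle(np.argwhere(d['region'])[:,::-1].astype(np.float32))[0],1) for d in models.silhouettes('ball_a',c)])
```

```text
[318.7 223.6] [293.4 197.5]
[286.1 209.5] [296.  157.9]
side [array([318.8, 223.2]), array([448.7, 185.9]), array([285.6, 209.5]), array([433.1, 142.9])]
top [array([473.6, 272.4]), array([413.1, 311.2]), array([295.5, 151. ])]
```

View pics/end.png

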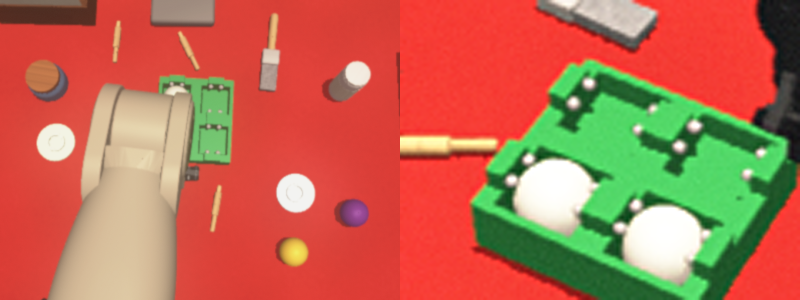

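Both balls are at their home height, seen at side (319,223) and (286,209.5), which match the predictions. Nothing else has moved.

```bash
python3 -c "
from h import *
print(order.hand_in())"
```

```text
the job is handed in; nothing more can be done
None
```

Both white balls are on the bare floors of the two free wells (well_1 and well_3, the +y side), pushed home with about 9 N at most, and the job was handed in at about 34 s of the 72 s allowed; the last pictures showed nothing else moved.

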